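# Set the infusion stop collar of a syringe pump against the pusher

### The job

The pusher of the syringe pump stands where the plunger must stop. Set the infusion stop to it: loosen the orange wing screw of the collar between pusher and syringe holder, slide the collar along its rod until you feel it bear lightly on the black rubber buffer of the pusher, never pushing hard, and tighten the orange screw fully again so that the collar stays bearing on the buffer. Leave the pusher, the blue-screwed collar and everything else on the bench where they are.

Things in the scene. Friction and masses are not known exactly. Their poses are not given: they have to be found in the camera images.
- pump: the fixed syringe pump: white housing 140 mm (its x, front to -x) by 370 mm (its y) by 70 mm high, mechanism on top up to 162 mm; origin at the centre of its underside. +y points along the guide rods from end plate to syringe holder. Front guide rod: steel, 10 mm, flat along its top (collars cannot turn), axis at x -48 mm, 100 mm above the bench, free from y -165 to +67 mm
- stop_collar: the stop collar on the front guide rod between pusher and syringe holder: steel, 28 mm in diameter, 22 mm long; origin at its centre on the rod's axis; axes as the pump's, so its y is along the rod. Loose, it slides along y against about 1.5 N of rubbing, and may be slid by its knob. Within 36 mm of the rod's axis only the collars' knobs stand higher than 118 mm above the bench
- stop_knob (a point): centre of the orange wing knob of that collar's set screw: a flat bar 27 mm long (its own x), 9 mm thick (its own y), 18 mm high (its z: vertical, the screw's axis, straight above the collar's centre). It stands on an 8 mm bare stem above the collar: knob from 122 to 140 mm above the bench
- stop_screw (a joint): angle in rad of that set screw. 0 is fully tight (a hard end), larger is looser; loosening is counter-clockwise seen from above. It starts tight (0 to 0.12); about 1 is well loose. It grips the rod below about 0.6, harder the tighter, and holds over 15 N below 0.25; its travel ends at 2.6. It takes 0.1 to 0.4 N m to turn, most when tightening, and stays where it is left
- stop_face (a point): centre (on the rod's axis) of the stop collar's end face that looks to the pusher, to the pump's -y; axes as the pump's
- pusher: the pusher: an aluminium block 24 mm thick along y that carries the syringe's plunger; axes as the pump's, origin on the bench below the block's middle. It is clutched to its lead screw and does not give. Its plate and grey release button, 36 mm and more behind the front rod's axis, reach 162 mm above the bench
- pusher_boss (a point): centre (on the rod's axis) of the end face, towards the pump's +y, of the pusher's brass boss, 18 mm out of the block. Over it sits a black rubber buffer sleeve, 25 mm in diameter; sleeves of different lengths get fitted: it stands 4 to 20 mm proud of this face, not measured, so feel for it. It gives 1 mm per 5 N. A push of 2 to 6 N is right; over 8 N harms the drive. The collar starts 10 to 95 mm away
- back_knob (a point): a bystander: centre of the blue wing knob of the withdrawal stop, a like collar on the same rod on the other side of the pusher; same shape and height as the orange one
- back_screw (a joint): angle of the blue knob's set screw in rad, tight at 0 to 0.12; to be left so
- spare_collar: a bystander: a spare plain steel collar, 28 mm across and 22 mm high, lying flat in front of the pump; origin at the centre of its underside
- hex_key: a bystander: a small black L-shaped key, 65 mm by 20 mm, 6 mm thick, on the bench in front of the pump; origin on the bench at the middle of its long leg
- pipette: a bystander: a white micropipette with a yellow tip lying on the bench left of the pump, 240 mm long along its own x; origin under its handle
- tube_rack: a bystander: a blue rack of capped tubes, 90 by 200 by 102 mm, right of the pump; origin at the centre of its underside
- jar_red: a bystander: a glass jar with a red lid, 64 mm across, 85 mm high; origin at the centre of its underside
- bottle_blue: a bystander: a glass bottle with a blue cap, 68 mm across, 130 mm high; origin at the centre of its underside
- petri_dish: a bystander: a clear closed dish, 93 mm across, 17 mm high; origin at the centre of its underside
- slide_box: a bystander: a wooden box for slides, 92 by 177 by 36 mm, behind the pump; origin at the centre of its underside

How it is judged:
By the outcome, as a careful person would: the job done as asked, in the order asked, and still so for the second after the job is handed in, with the robot touching nothing.
It also fails if it takes over 48 s, if anything falls off the work surface, if the arm or the gripper's body presses on something with over 40 N, if the wrist force passes 120 N, or if a joint passes its speed limit or range.

### The arm

A 6-joint arm with a two-finger parallel gripper is mounted at the origin on the work surface. World frame = base frame: x ahead of the robot, y to its left, z up, the work surface at z = 0. Lengths are in mm, angles in degrees, forces in N, time in s.
With the tool pointing down it reaches from about 350 to 850 mm from the base axis. Payload 8.1 kg.
Tool frame: the origin (TCP) lies midway between the tips of the shut fingers; the grasp point (between the pads) lies 19 mm behind it; z points along the fingers, x is the direction in which the jaws open and shut, and the axes are right-handed (so a half turn about z gives the same grasp; the last joint's range is limited). The gripper opens to 85 mm and grips with 20 to 120 N. Pads are 22 mm wide; open, the fingers measure 114 mm over their backs; the gripper's body (76 mm by 85 mm) begins 54 mm behind the grasp point. The pads swing forward as they close: fully open they stand 13 mm farther back than shut.
Start: joints at [68.847, 7.471, 85.268, -0, 87.261, -4.893], TCP at [167.981, 576.01, 231.292] pointing down, gripper open.
Joint ranges: [-169.43, 169.43], [-51.17, 129.36], [1.28, 143.12], [-76.62, 256.62], [0, 156.53], [-152.29, 152.29]. Speed limits (degrees/s): [136.94, 136.94, 159.86, 180, 180, 180].

### API

Orientations are given as [roll, pitch, yaw] about the fixed x, y, z axes, in that order (R = Rz(yaw) Ry(pitch) Rx(roll)).
In Python, from bench import monitor, cams, r gives the robot as it stands.
- The arm moves only by the tool jog_arm, never from a script. Its arguments are lists of equal length, an entry for each row: "offset": the shift along the tool's x, y, z in mm, a list of three; "delta_rot": the turn, a rotation vector about the tool's x, y, z in degrees, a list of three; "jaw": the opening in per cent of the stroke, from 0 (shut) to 100 (fully open). In form: {"offset": [[x, y, z], ...], "delta_rot": [[rx, ry, rz], ...], "jaw": [jaw, ...]}. A call has 1 to 20 rows; each row shifts and turns the pose as measured when the row begins, along the tool's axes as they then stand; what a row does not reach is not made up. A row lasts 1/10 s, in which the tool goes at most 50 mm and 8.59 degrees, less where a joint would pass 70% of its speed; a pose out of reach is approached as far as the arm can. A call is refused whole if a number of a shift passes 50 or a number of a turn 8.59, either way. A call with a gripper value outside its range is refused whole. The fingers move at their own pace and stop on an object; "newtons" is the grip in N (left out, the last holds). Time passes only in rows, so rows that do not move let the fingers close. It gives the time, the measured TCP pose, the force and the opening at its end, in the units of the state.
- monitor.sense(): the state, without advancing time (a new reading comes with each control period).
- cams.snapshot(name): name is "side" or "top"; returns (picture, depth): 400x640x3 uint8, red, green, blue; 400x640 float32, mm along the optical axis (not along the pixel's ray), 0 where there is no reading.
- cams.camera_model(name): a dict with "K" (3x3 intrinsics, pixels), "camera_from_world" (4x4, takes a point from world to camera coordinates). Camera axes: x right, y down, z forward; pixel columns grow to the right and rows downward; lengths in mm; the calibration is good to about 2 mm. A picture is of the moment at which its call begins. camera_model takes no time and is no camera call.
- r.hand_in(): hands the job in, once; it reports no verdict.
The state is a dict: "time": time; "joint_pos": joint angles; "qd": joint speeds; "joint_efforts": joint torques, N m; "tool_pos": TCP position; "tcp_rot": TCP orientation; "ft_force": force on the tool from outside, world axes, zero at the start; "wrist_torque": the same for the moment, N m; "finger_gap": finger opening in mm.
Only numpy, scipy, OpenCV 4.12 (cv2) and the standard library are available. Lean on these libraries where they do the work, as an engineer would, in place of code of your own. Each camera call takes 0.05 s, during which the arm holds its last target.

## Working session

There is one attempt and no reset: what is moved stays moved. The work goes in short steps, Python scripts to look and compute and a tool call to move; the robot and the scene stay as the last step left them, time stands still between calls to the robot, and variables do not carry over. Pictures are saved under pics/ and viewed, and the job is handed in when it is done.

Besides the shell and the picture viewer there is one more tool, called after "Call:" as name(argument=value, ...) on one line, values as JSON. jog_arm: Moves the arm, as the interface text tells. Its arguments: {"type":"object","properties":{"offset":{"type":"array","items":{"type":"array","items":{"type":"number"}}},"delta_rot":{"type":"array","items":{"type":"array","items":{"type":"number"}}},"jaw":{"type":"array","items":{"type":"number"}},"newtons":{"type":"number"}},"required":["offset","delta_rot","jaw"]}

```bash
ls; mkdir -p pics; python3 - <<'E'
from bench import monitor,cams,r
import cv2,numpy as np,pickle
print(monitor.sense())
for n in("side","top"):
    p,d=cams.snapshot(n); m=cams.camera_model(n)
    cv2.imwrite(f"pics/{n}0.png",p[:,:,::-1]); pickle.dump((p,d,m),open(f"{n}0.pkl","wb"))
    print(n,m)
E
```

```text
pics
{'time': 0.0, 'joint_pos': array([ 6.88467093e+01,  7.51488598e+00,  8.53297276e+01,  5.71233360e-04,
        8.72611021e+01, -4.89318103e+00]), 'qd': array([-0.02459221, -0.03183197, -0.06171029,  0.09660217,  0.01894483,
       -0.07510407]), 'joint_efforts': array([ 9.15120690e-04, -5.69357371e+01, -5.00573552e+01, -2.15891455e-04,
        1.40571536e-02, -2.63373664e-05]), 'tool_pos': array([167.7765113 , 575.49340685, 230.2424468 ]), 'tcp_rot': array([-1.79990414e+02,  1.05281678e-01,  7.37398713e+01]), 'ft_force': array([-0.19000312,  0.0363363 ,  0.92647906]), 'wrist_torque': array([-0.03835609,  0.02224112,  0.04923687]), 'finger_gap': 85.34142160594266}
side {'K': array([[382.7455143 ,   0.        , 314.6842752 ],
       [  0.        , 382.7455143 , 191.14661422],
       [  0.        ,   0.        ,   1.        ]]), 'camera_from_world': array([[ 9.67997253e-01, -2.50959151e-01,  9.07506389e-04,
        -4.96728530e+02],
       [-1.69487430e-01, -6.56403627e-01, -7.35124676e-01,
         1.61806498e+02],
       [ 1.85081955e-01,  7.11444856e-01, -6.77931329e-01,
         1.09411004e+03],
       [ 0.00000000e+00,  0.00000000e+00,  0.00000000e+00,
         1.00000000e+00]])}
top {'K': array([[418.12944177,   0.        , 318.38698349],
       [  0.        , 418.12944177, 196.22761979],
       [  0.        ,   0.        ,   1.        ]]), 'camera_from_world': array([[ 1.52275000e-02, -9.99860137e-01, -6.91589026e-03,
        -1.35279003e+01],
       [-9.97236198e-01, -1.46837769e-02, -7.28309765e-02,
         5.19076669e+02],
       [ 7.27192387e-02,  8.00580981e-03, -9.97320319e-01,
         1.17538349e+03],
       [ 0.00000000e+00,  0.00000000e+00,  0.00000000e+00,
         1.00000000e+00]])}
```

View pics/side0.png

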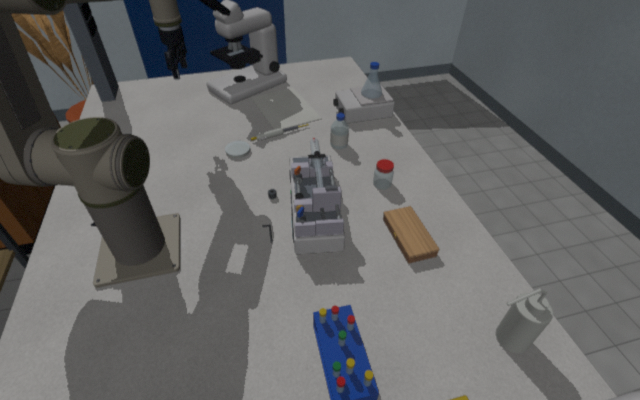

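View pics/top0.png

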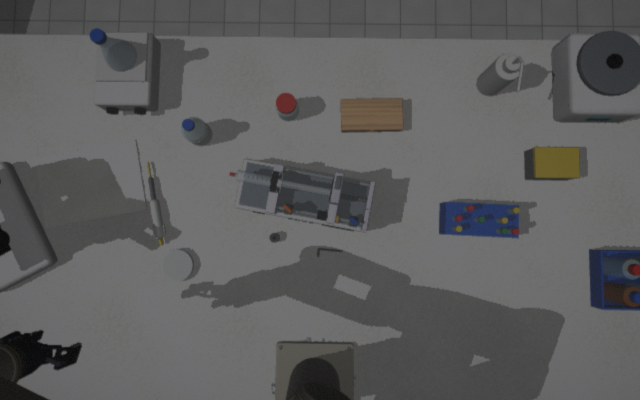

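```bash
python3 - <<'E'
import cv2,pickle,numpy as np
p,d,m=pickle.load(open("top0.pkl","rb"))
cv2.imwrite("pics/tz.png",cv2.resize(p[150:240,225:385,::-1],None,fx=5,fy=5,interpolation=cv2.INTER_CUBIC))
p,d,m=pickle.load(open("side0.pkl","rb"))
cv2.imwrite("pics/sz.png",cv2.resize(p[140:260,270:360,::-1],None,fx=5,fy=5,interpolation=cv2.INTER_CUBIC))
E
```

```text
(no output)
```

View pics/tz.png

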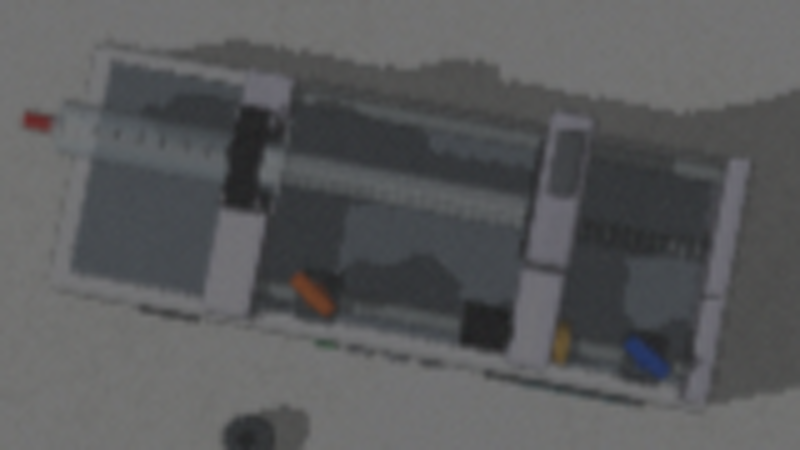

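View pics/sz.png

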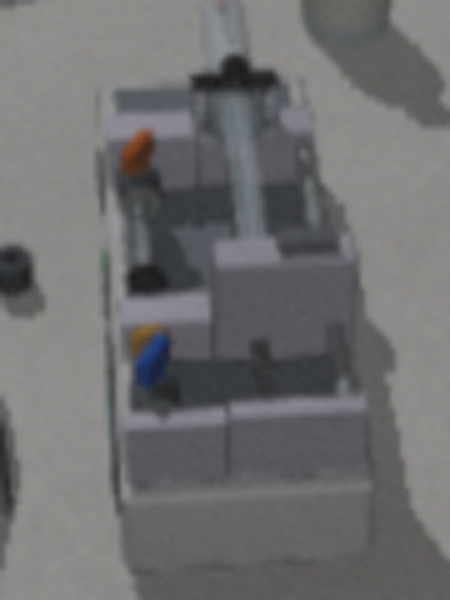

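```bash
cat > h.py <<'E'
import cv2,pickle,numpy as np
def ray(m,uv,z):
    K=m["K"];T=m["camera_from_world"];R=T[:3,:3];t=T[:3,3]
    c=-R.T@t; d=R.T@np.linalg.inv(K)@np.array([uv[0],uv[1],1.])
    return c+d*(z-c[2])/d[2]
def ray2(ms,uvs):
    A=[];b=[]
    for m,uv in zip(ms,uvs):
        T=m["camera_from_world"];R=T[:3,:3];c=-R.T@T[:3,3];d=R.T@np.linalg.inv(m["K"])@np.array([uv[0],uv[1],1.]);d/=np.linalg.norm(d)
        P=np.eye(3)-np.outer(d,d);A.append(P);b.append(P@c)
    return np.linalg.lstsq(np.vstack(A),np.hstack(b),rcond=None)[0]
def knob(p,col,box):
    x0,y0,x1,y1=box;h=cv2.cvtColor(p,cv2.COLOR_RGB2HSV)
    lo,hi=((3,140,70),(15,255,255)) if col=="o" else ((108,140,60),(125,255,255))
    k=cv2.inRange(h,lo,hi);z=np.zeros_like(k);z[y0:y1,x0:x1]=k[y0:y1,x0:x1]
    n,l,s,c=cv2.connectedComponentsWithStats(z)
    i=1+np.argmax(s[1:,4]);pts=np.argwhere(l==i)[:,::-1].astype(np.float32)
    return pts
E
python3 - <<'E'
from h import *
T=pickle.load(open("top0.pkl","rb"));S=pickle.load(open("side0.pkl","rb"))
P={}
for c in "ob":
    a=knob(T[0],c,(225,150,385,240));b=knob(S[0],c,(270,140,360,260))
    print(c,len(a),a.mean(0),len(b),b.mean(0))
    w=np.array([ray(T[2],q,138) for q in a])
    cc=w.mean(0);u,s,v=np.linalg.svd(w[:,:2]-cc[:2]);
    print(" top z138",cc.round(1),"bar dir",np.degrees(np.arctan2(v[0,1],v[0,0]))%180, "s",s/np.sqrt(len(a)))
    print(" z131 side",ray(S[2],b.mean(0),133).round(1)," tri",ray2([T[2],S[2]],[a.mean(0),b.mean(0)]).round(1))
    P[c]=cc
dd=P["o"]-P["b"];print("rod dir yaw",np.degrees(np.arctan2(dd[1],dd[0])),np.linalg.norm(dd))
# holder/housing edges
f=lambda x,y:(225+(x+.5)/5-.5,150+(y+.5)/5-.5)
for n,q,z in [("buf end top",f(462,325),105),("block +y edge",f(515,345),118),("block -y edge",f(550,345),118),("collar L",f(297,285),110),
  ("housing FL",f(55,290),70),("housing FR",f(705,405),70),("BL",f(97,45),70),("end plate front right",f(708,400),118)]:
    print(n,ray(T[2],q,z).round(1))
E
```

```text
o 21 [287.09525 208.42857] 21 [296.85715 170.     ]
 top z138 [478.   73.1 138. ] bar dir 45.15992841219395 s [6.1728895  1.79372567]
 z131 side [476.4  70.7 133. ]  tri [477.7  73.9 130.3]
b 19 [354.     221.3158] 32 [299.9375  211.71875]
 top z138 [447.5 -98.8 138. ] bar dir 49.634053426472946 s [6.14416957 1.6186678 ]
 z131 side [ 446.5 -100.8  133. ]  tri [447.2 -99.2 131.3]
rod dir yaw 79.96422405518426 174.55819714085058
buf end top [464.2  -3.5 105. ]
block +y edge [453.9 -31.5 118. ]
block -y edge [454.1 -49.7 118. ]
collar L [483.8  83.7 110. ]
housing FL [481.  219.5  70. ]
housing FR [ 423.8 -135.8   70. ]
BL [616.4 200.3  70. ]
end plate front right [ 426.8 -132.2  118. ]
```

Call:
jog_arm(offset=[[-30.4,33.7,0],[-30.4,33.7,0],[-30.4,33.7,0],[-30.4,33.7,0],[-30.4,33.7,0],[-30.4,33.7,0],[-30.4,33.7,0],[-30.4,33.7,0],[-30.4,33.7,0],[-30.4,33.7,0],[-30.4,33.7,0],[-30.4,33.7,0]], delta_rot=[[0,0,0],[0,0,0],[0,0,0],[0,0,0],[0,0,0],[0,0,0],[0,0,0],[0,0,0],[0,0,0],[0,0,0],[0,0,0],[0,0,0]], jaw=[35,35,35,35,35,35,35,35,35,35,35,35], newtons=60)

```text
time: 1.3
tool_pos: [458.5, 97.5, 225.0]
tcp_rot: [-179.8, 0.5, 74.3]
ft_force: [0.3, 0.3, -0.8]
finger_gap: 29.9
```

Call:
jog_arm(offset=[[0,0,0],[0,0,0],[0,0,0],[0,0,0],[0,0,0],[0,0,0],[0,0,0],[0,0,0],[0,0,0],[0,0,0],[0,0,0],[0,0,0],[0,0,0],[0,0,0]], delta_rot=[[0,0,8.5],[0,0,8.5],[0,0,8.5],[0,0,8.5],[0,0,8.5],[0,0,8.5],[0,0,8.5],[0,0,8.5],[0,0,8.5],[0,0,8.5],[0,0,8.5],[0,0,8.5],[0,0,8.5],[0,0,8.5]], jaw=[35,35,35,35,35,35,35,35,35,35,35,35,35,35])

```text
time: 2.7
tool_pos: [457.1, 89.0, 218.1]
tcp_rot: [178.9, 0.3, -46.2]
ft_force: [-0.0, 0.1, -0.8]
finger_gap: 29.7
```

Call:
jog_arm(offset=[[8.5,-1.3,22],[8.5,-1.3,22],[8.5,-1.3,22],[0,0,0]], delta_rot=[[0.5,0.1,0],[0.5,0.1,0],[0.5,0.1,-1],[0,0,0]], jaw=[35,35,35,35])

```text
time: 3.1
tool_pos: [476.9, 72.8, 149.7]
tcp_rot: [-179.6, -0.0, -45.6]
ft_force: [-0.1, 0.8, 0.4]
finger_gap: 29.8
```

```bash
python3 - <<'E'
from bench import monitor,cams,r
from h import *
s=monitor.sense();print(s["time"],s["tool_pos"],s["tcp_rot"],s["ft_force"],s["wrist_torque"])
for n,b in(("side",(250,100,370,220)),("top",(240,150,360,250))):
    p,d=cams.snapshot(n)
    x0,y0,x1,y1=b
    cv2.imwrite(f"pics/{n}1.png",cv2.resize(p[y0:y1,x0:x1,::-1],None,fx=5,fy=5,interpolation=cv2.INTER_CUBIC))
E
```

```text
3.1 [476.90545021  72.77742512 149.68282591] [-1.79568735e+02 -2.59898745e-04 -4.55612795e+01] [-0.11653037  0.78617281  0.41291638] [-0.04894046  0.01153014 -0.00704664]
```

View pics/side1.png

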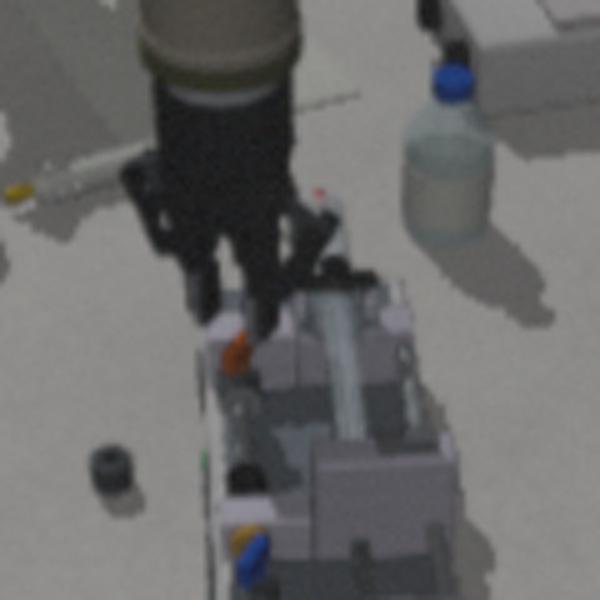

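The fingertips (crop 205,315 and 262,330) straddle the orange knob (235,350). Going down.

Call:
jog_arm(offset=[[0.7,-0.7,14],[0,0,13],[0,0,0]], delta_rot=[[0,0,0],[-0.3,0,0],[0,0,0]], jaw=[35,35,35])

```text
time: 3.5
tool_pos: [481.2, 74.3, 127.2]
tcp_rot: [-179.5, -0.3, -45.6]
ft_force: [-0.3, -0.2, 0.0]
finger_gap: 29.8
```

Call:
jog_arm(offset=[[0,0,0]], delta_rot=[[0,0,0]], jaw=[35])

```text
time: 3.6
tool_pos: [481.2, 74.6, 127.2]
tcp_rot: [-179.5, -0.3, -45.6]
ft_force: [-0.2, -0.4, -0.1]
finger_gap: 29.5
```

Call:
jog_arm(offset=[[-1.6,3.6,6],[0,0,0]], delta_rot=[[-0.5,0.3,0],[0,0,0]], jaw=[35,35])

```text
time: 3.8
tool_pos: [477.5, 73.2, 121.1]
tcp_rot: [179.9, -0.7, -45.6]
ft_force: [-0.3, -0.2, -0.7]
finger_gap: 30.1
```

Good. Close.

Call:
jog_arm(offset=[[0,0,0.5],[0,0,0],[0,0,0],[0,0,0]], delta_rot=[[0,0.5,0],[0,0,0],[0,0,0],[0,0,0]], jaw=[3,3,3,3], newtons=60)

```text
time: 4.2
tool_pos: [477.9, 72.8, 120.9]
tcp_rot: [180.0, -1.3, -45.5]
ft_force: [1.7, -1.4, -1.0]
finger_gap: 7.5
```

```bash
python3 - <<'E'
from bench import monitor,cams,r
from h import *
s=monitor.sense();print(s["time"],s["tool_pos"],s["tcp_rot"],s["ft_force"],s["wrist_torque"],s["finger_gap"])
E
```

```text
4.2 [477.88519805  72.82550569 120.94198817] [179.95293301  -1.29548017 -45.51542635] [ 1.71851301 -1.39123756 -1.03812467] [ 0.01893884 -0.0358246   0.4070736 ] 7.511619858457244
```

Call:
jog_arm(offset=[[0,0,-0.4],[0,0,-0.4],[0,0,-0.4]], delta_rot=[[0,-0.8,-8],[0,-0.4,-8],[0,0,-8]], jaw=[3,3,3])

```text
time: 4.5
tool_pos: [478.4, 72.5, 120.8]
tcp_rot: [179.8, -0.0, -20.9]
ft_force: [3.4, 0.1, -6.5]
finger_gap: 7.7
```

```bash
cat > s.py <<'E'
from bench import monitor,cams,r
import numpy as np
s=monitor.sense();u=np.array([np.cos(np.radians(80)),np.sin(np.radians(80)),0]);v=np.array([u[1],-u[0],0])
q=np.array(s["tool_pos"]);f=np.array(s["ft_force"])
print("t",s["time"],"pos",q.round(2),"rot",np.round(s["tcp_rot"],2),"F along/across/z",(f@u).round(2),(f@v).round(2),f[2].round(2),"M",np.round(s["wrist_torque"],3),"gap",round(s["finger_gap"],2))
q=q-np.array([477.5,73.2,120]);print("along",(q@u).round(2),"across",(q@v).round(2))
E
python3 s.py
```

```text
t 4.5 pos [478.37  72.46 120.83] rot [ 1.7982e+02 -5.0000e-02 -2.0940e+01] F along/across/z 0.72 3.33 -6.53 M [-0.034 -0.672 -0.254] gap 7.66
along -0.58 across 0.99
```

Call:
jog_arm(offset=[[0,0,0],[0,0,-0.3],[0,0,-0.3]], delta_rot=[[0,0,-8],[0,0,-8],[0,0,-8]], jaw=[3,3,3])

```text
time: 4.8
tool_pos: [479.0, 72.4, 120.8]
tcp_rot: [179.9, -0.0, 3.9]
ft_force: [4.4, 0.6, -5.8]
finger_gap: 7.7
```

```bash
python3 s.py
```

```text
t 4.8 pos [479.01  72.37 120.78] rot [ 1.7986e+02 -3.0000e-02  3.9400e+00] F along/across/z 1.32 4.2 -5.83 M [-0.005 -0.695 -0.241] gap 7.74
along -0.55 across 1.63
```

Call:
jog_arm(offset=[[-0.5,0,0],[-0.5,0,-0.2],[-0.3,0,-0.3],[0,0,0]], delta_rot=[[0,0,-8],[0,0,-8],[0,0,-6],[0,0,0]], jaw=[3,3,3,3])

```text
time: 5.2
tool_pos: [479.6, 72.5, 120.7]
tcp_rot: [179.9, -0.2, 26.9]
ft_force: [0.5, -0.7, -0.6]
finger_gap: 7.8
```

```bash
python3 s.py
```

```text
t 5.2 pos [479.64  72.51 120.7 ] rot [179.86  -0.24  26.93] F along/across/z -0.64 0.59 -0.57 M [-0.15  -0.06  -0.088] gap 7.79
along -0.31 across 2.23
```

Call:
jog_arm(offset=[[-1.8,2.4,-0.2],[-3.6,4.8,-0.3],[-3.6,4.8,-0.3],[-1.8,2.4,-0.3],[0,0,-0.2]], delta_rot=[[0,0,0],[0,0,0],[0,0,0],[0,0,0],[0,0,0]], jaw=[3,3,3,3,3])

```text
time: 5.7
tool_pos: [476.2, 53.4, 120.8]
tcp_rot: [179.9, -0.3, 26.5]
ft_force: [4.4, 1.3, -8.7]
finger_gap: 7.8
```

```bash
python3 s.py
```

```text
t 5.7 pos [476.23  53.38 120.83] rot [179.89  -0.27  26.45] F along/across/z 2.04 4.06 -8.7 M [ 0.042 -0.792  0.121] gap 7.85
along -19.74 across 2.19
```

Call:
jog_arm(offset=[[-2.4,3.2,0.2],[-3.6,4.8,0],[-3.6,4.8,0],[-3.6,4.8,0],[-1.8,2.4,0],[0,0,0]], delta_rot=[[0,0,0],[0,0,0],[0,0,0],[0,0,0],[0,0,0],[0,0,0]], jaw=[3,3,3,3,3,3])

```text
time: 6.3
tool_pos: [471.5, 26.2, 120.8]
tcp_rot: [179.9, -0.3, 26.3]
ft_force: [4.4, 0.7, -6.3]
finger_gap: 7.2
```

```bash
python3 s.py
```

```text
t 6.3 pos [471.47  26.16 120.78] rot [179.88  -0.32  26.33] F along/across/z 1.42 4.22 -6.34 M [ 0.065 -0.745  0.227] gap 7.24
along -47.37 across 2.23
```

Call:
jog_arm(offset=[[-1.2,1.6,0.1],[-1.2,1.6,0],[-1.2,1.6,0],[-1.2,1.6,0],[0,0,0]], delta_rot=[[0,0,0],[0,0,0],[0,0,0],[0,0,0],[0,0,0]], jaw=[3,3,3,3,3])

```text
time: 6.8
tool_pos: [470.0, 17.9, 120.8]
tcp_rot: [179.9, -0.3, 26.3]
ft_force: [4.9, 0.2, -6.0]
finger_gap: 7.4
```

```bash
cat >> s.py <<'E'
import sys
if len(sys.argv)>1:
    import cv2
    p,d=cams.snapshot("side")
    cv2.imwrite(sys.argv[1],cv2.resize(p[130:230,260:360,::-1],None,fx=6,fy=6,interpolation=cv2.INTER_CUBIC))
E
python3 s.py pics/side2.png
```

```text
t 6.8 pos [470.03  17.85 120.8 ] rot [179.88  -0.33  26.34] F along/across/z 1.09 4.83 -5.96 M [-0.092 -0.736  0.186] gap 7.38
along -55.81 across 2.25
```

View pics/side2.png

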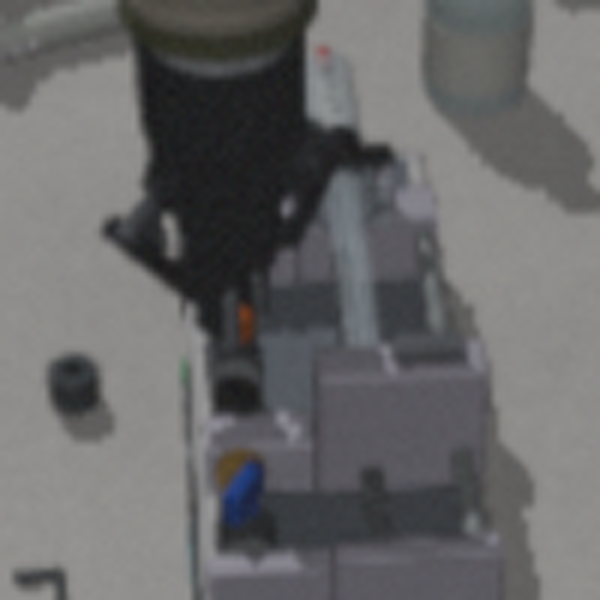

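Collar (crop 238,355) is close to the buffer (240,385), fingers hold the knob cleanly. Feeling forward.

Call:
jog_arm(offset=[[-0.6,0.8,0],[-0.6,0.8,0],[-0.6,0.8,0],[0,0,0]], delta_rot=[[0,0,0],[0,0,0],[0,0,0],[0,0,0]], jaw=[3,3,3,3])

```text
time: 7.25
tool_pos: [469.5, 14.9, 120.8]
tcp_rot: [179.9, -0.3, 26.4]
ft_force: [4.8, 0.1, -6.9]
finger_gap: 7.3
```

```bash
python3 s.py
```

```text
t 7.25 pos [469.51  14.91 120.77] rot [179.88  -0.34  26.35] F along/across/z 0.91 4.7 -6.88 M [ 0.015 -0.753  0.188] gap 7.33
along -58.79 across 2.25
```

Call:
jog_arm(offset=[[-0.6,0.8,0],[-0.6,0.8,0],[0,0,0]], delta_rot=[[0,0,0],[0,0,0],[0,0,0]], jaw=[3,3,3])

```text
time: 7.55
tool_pos: [469.2, 12.8, 120.8]
tcp_rot: [179.9, -0.3, 26.4]
ft_force: [5.6, 0.1, -6.3]
finger_gap: 7.6
```

```bash
python3 s.py
```

```text
t 7.55 pos [469.17  12.83 120.79] rot [179.88  -0.35  26.36] F along/across/z 1.04 5.52 -6.29 M [ 0.021 -0.793  0.117] gap 7.64
along -60.9 across 2.28
```

Call:
jog_arm(offset=[[-0.4,0.55,0],[-0.4,0.55,0],[0,0,0]], delta_rot=[[0,0,0],[0,0,0],[0,0,0]], jaw=[3,3,3])

```text
time: 7.85
tool_pos: [468.9, 11.4, 120.8]
tcp_rot: [179.9, -0.3, 26.4]
ft_force: [4.8, 0.3, -6.4]
finger_gap: 7.7
```

```bash
python3 s.py
```

```text
t 7.85 pos [468.9   11.39 120.78] rot [179.88  -0.35  26.35] F along/across/z 1.12 4.71 -6.42 M [ 0.011 -0.777  0.13 ] gap 7.71
along -62.36 across 2.26
```

Call:
jog_arm(offset=[[-0.4,0.5,0],[-0.4,0.5,0],[0,0,0]], delta_rot=[[0,0,0],[0,0,0],[0,0,0]], jaw=[3,3,3])

```text
time: 8.15
tool_pos: [468.7, 10.1, 120.8]
tcp_rot: [179.9, -0.4, 26.4]
ft_force: [4.8, 1.1, -6.4]
finger_gap: 7.6
```

```bash
python3 s.py
```

```text
t 8.15 pos [468.65  10.05 120.79] rot [179.88  -0.36  26.36] F along/across/z 1.87 4.57 -6.42 M [-0.023 -0.761  0.113] gap 7.58
along -63.72 across 2.25
```

Call:
jog_arm(offset=[[-0.4,0.5,0],[0,0,0]], delta_rot=[[0,0,0],[0,0,0]], jaw=[3,3])

```text
time: 8.35
tool_pos: [468.5, 9.4, 120.8]
tcp_rot: [179.9, -0.4, 26.4]
ft_force: [5.4, 0.4, -7.0]
finger_gap: 7.5
```

```bash
python3 s.py
```

```text
t 8.35 pos [468.53   9.39 120.77] rot [179.88  -0.36  26.36] F along/across/z 1.33 5.2 -7.0 M [ 0.001 -0.767  0.192] gap 7.49
along -64.4 across 2.24
```

Call:
jog_arm(offset=[[-0.4,0.5,0],[0,0,0]], delta_rot=[[0,0,0],[0,0,0]], jaw=[3,3])

```text
time: 8.55
tool_pos: [468.4, 8.7, 120.8]
tcp_rot: [179.9, -0.4, 26.4]
ft_force: [4.8, 0.4, -7.1]
finger_gap: 7.5
```

```bash
python3 s.py
```

```text
t 8.55 pos [468.42   8.72 120.78] rot [179.87  -0.36  26.36] F along/across/z 1.23 4.67 -7.06 M [-0.108 -0.795  0.1  ] gap 7.48
along -65.08 across 2.26
```

Call:
jog_arm(offset=[[-0.4,0.5,0],[0,0,0]], delta_rot=[[0,0,0],[0,0,0]], jaw=[3,3])

```text
time: 8.75
tool_pos: [468.3, 8.1, 120.8]
tcp_rot: [179.9, -0.4, 26.4]
ft_force: [3.9, -0.5, -6.5]
finger_gap: 7.5
```

```bash
python3 s.py
```

```text
t 8.75 pos [468.3    8.06 120.77] rot [179.87  -0.36  26.36] F along/across/z 0.15 3.98 -6.49 M [ 0.02  -0.789  0.089] gap 7.45
along -65.75 across 2.25
```

Call:
jog_arm(offset=[[-0.4,0.5,0],[0,0,0]], delta_rot=[[0,0,0],[0,0,0]], jaw=[3,3])

```text
time: 8.95
tool_pos: [468.2, 7.4, 120.8]
tcp_rot: [179.9, -0.4, 26.4]
ft_force: [3.8, -0.4, -6.7]
finger_gap: 7.8
```

```bash
python3 s.py
```

```text
t 8.95 pos [468.21   7.41 120.79] rot [179.87  -0.37  26.36] F along/across/z 0.22 3.8 -6.65 M [-0.049 -0.752  0.236] gap 7.84
along -66.4 across 2.27
```

Call:
jog_arm(offset=[[-0.4,0.5,0],[0,0,0]], delta_rot=[[0,0,0],[0,0,0]], jaw=[3,3])

```text
time: 9.15
tool_pos: [468.1, 6.9, 120.8]
tcp_rot: [179.9, -0.4, 26.4]
ft_force: [4.7, -0.4, -7.2]
finger_gap: 7.6
```

```bash
python3 s.py
```

```text
t 9.15 pos [468.11   6.88 120.8 ] rot [179.88  -0.38  26.36] F along/across/z 0.39 4.71 -7.25 M [ 0.013 -0.798  0.175] gap 7.62
along -66.95 across 2.27
```

Call:
jog_arm(offset=[[-0.4,0.5,0],[0,0,0]], delta_rot=[[0,0,0],[0,0,0]], jaw=[3,3])

```text
time: 9.35
tool_pos: [468.1, 6.6, 120.8]
tcp_rot: [179.9, -0.4, 26.4]
ft_force: [5.2, 0.2, -6.4]
finger_gap: 7.3
```

```bash
python3 s.py
```

```text
t 9.35 pos [468.07   6.62 120.78] rot [179.91  -0.41  26.37] F along/across/z 1.12 5.1 -6.37 M [-0.036 -0.759  0.133] gap 7.34
along -67.2 across 2.27
```

Call:
jog_arm(offset=[[-0.4,0.5,0],[0,0,0]], delta_rot=[[0,0,0],[0,0,0]], jaw=[3,3])

```text
time: 9.55
tool_pos: [468.1, 6.5, 120.8]
tcp_rot: [180.0, -0.5, 26.4]
ft_force: [4.7, 0.3, -7.2]
finger_gap: 7.9
```

```bash
python3 s.py
```

```text
t 9.55 pos [468.05   6.54 120.79] rot [179.96  -0.46  26.38] F along/across/z 1.11 4.62 -7.2 M [-0.026 -0.806  0.159] gap 7.91
along -67.28 across 2.27
```

Call:
jog_arm(offset=[[-0.3,0.4,0]], delta_rot=[[0,0,0]], jaw=[3])

```text
time: 9.65
tool_pos: [468.0, 6.5, 120.8]
tcp_rot: [180.0, -0.5, 26.4]
ft_force: [6.0, 3.8, -7.3]
finger_gap: 7.4
```

```bash
python3 s.py
```

```text
t 9.65 pos [468.04   6.49 120.81] rot [179.99  -0.49  26.39] F along/across/z 4.76 5.2 -7.26 M [ 0.504 -0.913  0.145] gap 7.37
along -67.34 across 2.27
```

Call:
jog_arm(offset=[[-0.3,0.4,0]], delta_rot=[[0,0,0]], jaw=[3])

```text
time: 9.75
tool_pos: [468.0, 6.5, 120.8]
tcp_rot: [-180.0, -0.5, 26.4]
ft_force: [5.5, 3.5, -7.1]
finger_gap: 7.7
```

```bash
python3 s.py
```

```text
t 9.75 pos [468.05   6.47 120.81] rot [-179.97   -0.52   26.39] F along/across/z 4.41 4.78 -7.1 M [ 0.438 -0.923  0.167] gap 7.7
along -67.36 across 2.28
```

Contact is clear: motion stalls and force rises to about 4.5 N, including about 1.5 N of rubbing. Now I turn the screw back, pivoting about the knob axis (about 1.5 mm along tool -y) and keeping a light push on.

Call:
jog_arm(offset=[[-0.43,0.4,0],[-0.39,0.43,0],[-0.35,0.45,0]], delta_rot=[[0,0,5],[0,0,5],[0,0,5]], jaw=[3,3,3])

```text
time: 10.05
tool_pos: [467.7, 6.3, 120.8]
tcp_rot: [-179.7, -0.6, 11.0]
ft_force: [5.5, 2.5, -6.8]
finger_gap: 7.5
```

```bash
python3 s.py
```

```text
t 10.05 pos [467.65   6.32 120.8 ] rot [-179.69   -0.56   11.01] F along/across/z 3.4 5.02 -6.84 M [ 0.327 -0.864  0.28 ] gap 7.54
along -67.57 across 1.91
```

Call:
jog_arm(offset=[[-0.35,0.56,0],[-0.3,0.58,0],[-0.25,0.59,0]], delta_rot=[[0,0,5],[0,0,5],[0,0,5]], jaw=[3,3,3])

```text
time: 10.35
tool_pos: [467.2, 6.2, 120.8]
tcp_rot: [-179.4, -0.5, -4.6]
ft_force: [5.4, 3.4, -7.4]
finger_gap: 7.9
```

```bash
python3 s.py
```

```text
t 10.35 pos [467.22   6.22 120.79] rot [-179.37   -0.49   -4.57] F along/across/z 4.33 4.77 -7.42 M [ 0.425 -0.958  0.238] gap 7.9
along -67.75 across 1.51
```

Call:
jog_arm(offset=[[-0.19,0.6,0],[-0.13,0.6,0],[-0.08,0.6,0]], delta_rot=[[0,0,5],[0,0,5],[0,0,5]], jaw=[3,3,3])

```text
time: 10.65
tool_pos: [466.8, 6.3, 120.8]
tcp_rot: [-179.1, -0.3, -20.1]
ft_force: [5.1, 3.5, -6.6]
finger_gap: 7.5
```

```bash
python3 s.py
```

```text
t 10.65 pos [466.8    6.28 120.79] rot [-179.09   -0.29  -20.15] F along/across/z 4.37 4.4 -6.63 M [ 0.413 -0.932  0.231] gap 7.53
along -67.76 across 1.08
```

Call:
jog_arm(offset=[[-0.04,0.49,0],[0,0.48,0],[0.04,0.47,0],[0.08,0.45,0]], delta_rot=[[0,0,5],[0,0,5],[0,0,5],[0,0,5]], jaw=[3,3,3,3])

```text
time: 11.05
tool_pos: [466.4, 6.5, 121.0]
tcp_rot: [-178.9, 0.1, -40.9]
ft_force: [6.9, 3.1, -7.4]
finger_gap: 7.8
```

```bash
python3 s.py
```

```text
t 11.05 pos [466.37   6.53 120.95] rot [-1.7888e+02  1.3000e-01 -4.0890e+01] F along/across/z 4.27 6.28 -7.38 M [ 0.247 -0.884  0.347] gap 7.81
along -67.59 across 0.62
```

Call:
jog_arm(offset=[[0,0.2,0],[0,0.1,0]], delta_rot=[[0,0,5],[0,0,5]], jaw=[3,3])

```text
time: 11.25
tool_pos: [466.3, 6.7, 121.1]
tcp_rot: [-178.9, 0.3, -51.2]
ft_force: [5.4, 0.1, -6.2]
finger_gap: 7.5
```

```bash
python3 s.py
```

```text
t 11.25 pos [466.26   6.71 121.07] rot [-178.89    0.33  -51.22] F along/across/z 1.05 5.25 -6.2 M [-0.235 -0.752  1.37 ] gap 7.55
along -67.43 across 0.48
```

Call:
jog_arm(offset=[[0,0,0],[0,0,0],[0,0,0],[0,0,0]], delta_rot=[[0,0,4],[0,0,0],[0,0,0],[0,0,0]], jaw=[3,3,25,25])

```text
time: 11.65
tool_pos: [466.0, 6.9, 121.9]
tcp_rot: [-179.0, 0.4, -55.1]
ft_force: [-0.0, 0.5, -0.4]
finger_gap: 21.3
```

```bash
python3 s.py
```

```text
t 11.65 pos [465.97   6.95 121.86] rot [-178.99    0.38  -55.1 ] F along/across/z 0.48 -0.11 -0.37 M [0.012 0.043 0.026] gap 21.27
along -67.25 across 0.15
```

Call:
jog_arm(offset=[[0,0,-10],[0,0,-25],[0,0,-40],[0,0,-40],[0,-40,0],[0,-40,0],[0,-40,0],[0,-40,0],[0,-40,0],[0,-40,0],[0,0,0]], delta_rot=[[0,0,0],[0,0,0],[0,0,0],[0,0,0],[0,0,0],[0,0,0],[0,0,0],[0,0,0],[0,0,0],[0,0,0],[0,0,0]], jaw=[25,25,25,25,25,25,25,25,25,25,25])

```text
time: 12.75
tool_pos: [667.2, 145.5, 257.8]
tcp_rot: [-178.8, 0.2, -55.1]
ft_force: [-0.9, -0.7, -1.2]
finger_gap: 21.0
```

```bash
python3 s.py; python3 - <<'E'
from bench import cams
from h import *
O={}
for n in("top","side"):
    p,d=cams.snapshot(n);O[n]=p;m=cams.camera_model(n)
    P0=pickle.load(open(f"{n}0.pkl","rb"))[0]
    x0,y0,x1,y1=(225,150,385,240) if n=="top" else (270,140,360,260)
    cv2.imwrite(f"pics/{n}3.png",cv2.resize(p[y0:y1,x0:x1,::-1],None,fx=5,fy=5,interpolation=cv2.INTER_CUBIC))
    for c in "ob":
        for l,q in(("old",P0),("new",p)):
            a=knob(q,c,(x0,y0,x1,y1));w=np.array([ray(m,t,138)[:2] for t in a]);v=np.linalg.svd(w-w.mean(0))[2]
            print(n,c,l,len(a),w.mean(0).round(1),(np.degrees(np.arctan2(v[0,1],v[0,0]))%180).round(1))
E
```

```text
t 12.75 pos [667.18 145.48 257.85] rot [-178.82    0.19  -55.15] F along/across/z -0.85 -0.79 -1.15 M [-0.042  0.052  0.007] gap 20.95
along 104.12 across 174.25
top o old 21 [478.   73.1] 45.2
top o new 24 [466.7   7. ] 45.9
top b old 19 [447.5 -98.8] 49.6
top b new 18 [448.3 -98.5] 49.8
side o old 21 [475.2  64.8] 57.8
side o new 29 [464.3   0.5] 62.1
side b old 32 [ 445.6 -105.6] 63.8
side b new 32 [ 445.6 -105.9] 62.3
```

View pics/top3.png

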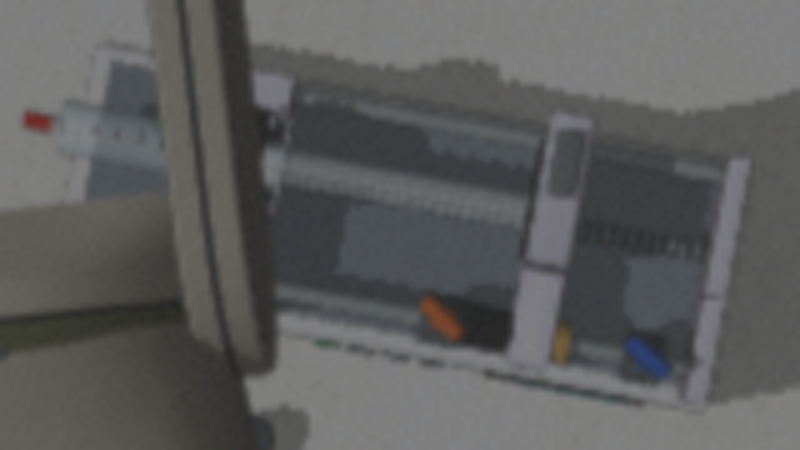

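View pics/side3.png

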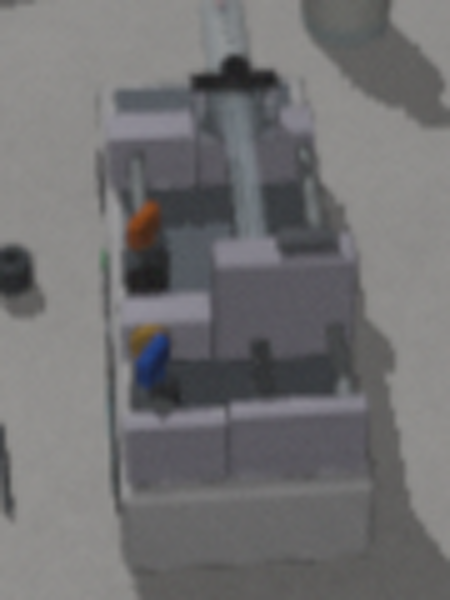

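Orange knob (crop 440,318 top) now sits against the black buffer (462-510,325), with its bar back at its original angle. The blue knob (648,357) and the pusher have not moved.

```bash
python3 -c "
from bench import r
print(r.hand_in())"
```

```text
the job is handed in; nothing more can be done
None
```

I set the infusion stop against the pusher's buffer, tightened the orange screw fully and handed the job in at about 13 s of the 48 s allowed.

- **Loosening and sliding:** I turned the orange screw loose by about 72°. I then slid the collar about 67 mm until it stalled on the rubber buffer.
- **Push on the buffer:** The sensor read about 4.3 N while bearing, roughly 1.5 N of it rubbing, so I estimate 2.5–3.5 N on the buffer. It was not measured directly after tightening. Sensor noise was about 0.5 N, and the force peaks between readings were not seen.
- **Tightening:** I kept a light push on while turning the screw back, and dropped it for the last few degrees. It reached its hard end at about 1.4 N m, and the bar is back at its starting angle (45.9° now, 45.2° at the start, within image noise).
- **Last pictures:** The collar sits against the buffer and the pusher looks unmoved. The blue knob's position and angle are unchanged within about 1 mm and 2°. The last pictures were cropped to the pump, so I did not re-check the other things on the bench.
- **Robot:** The gripper was clear of everything at hand-in.

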